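Set up the next frame: turntable one stop on, lamp up three clicks

ROBOT

A 6-joint arm with a two-finger parallel gripper is mounted at the origin on the work surface. World frame = base frame: x ahead of the robot, y to its left, z up, the work surface at z = 0. Lengths are in m, angles in rad, forces in N, time in s.
With the tool pointing down it reaches from about 0.3 to 0.75 m from the base axis. Payload 8.5 kg.
Tool frame: the origin (TCP) lies on the front face of the gripper's body, between the roots of the fingers; the fingertips stand 73 mm ahead of it and the grasp point (between the pads) lies 54 mm ahead of it; z points along the fingers, y is the line along which they close (so a half turn about z gives the same grasp; the last joint's range is limited). The gripper opens to 85 mm and grips with 20 to 120 N. Pads are 22 mm wide; open, the fingers measure 114 mm over their backs; the gripper's body (76 mm by 85 mm) begins 54 mm behind the grasp point. The pads swing forward as they close: fully open they stand 13 mm farther back than shut.
Start: joints at [-1.491, 0.381, 1.297, -0, 1.464, -0.215], TCP at [0.16, -0.526, 0.304] pointing down, gripper open.
Joint ranges: [-3.11, 3.11], [-0.89, 2.33], [0.22, 2.48], [-1.42, 4.56], [0.17, 2.85], [-2.88, 2.88]. Speed limits (rad/s): [2.39, 2.39, 3.14, 3.14, 3.14, 3.14].

INTERFACE

Orientations are given as a unit quaternion [x, y, z, w].
In Python, from station import status, optics, robot gives the robot as it stands. The module is installed in compiled form; this text tells all that it offers.
- The arm moves only by the shell command python3 -m jog 'ROWS' [OPENING] [FORCE]. ROWS is JSON, a list of rows, each a list of 6 numbers: the shift along the world's x, y, z in m, then the turn, a rotation vector about the world's x, y, z in units of 5 degrees (1.0 is 5 degrees). A call has 1 to 10 rows; each row shifts and turns the commanded pose from where the row before left it; what a row does not reach is not made up. A row lasts 1/10 s, in which the tool goes at most 50 mm and 8.59 degrees, less where a joint would pass 70% of its speed; a pose out of reach is approached as far as the arm can. A call with a gripper value outside its range is refused whole. OPENING is the closure, from -1 (fully open) to 1 (shut), set as the call begins (- or left out, the last holds). The fingers move at their own pace and stop on an object; FORCE is the grip in N (left out, the last holds). Time passes only in rows, so rows that do not move let the fingers close. It gives the time, the measured TCP pose, the force, the opening and the grip force at its end, in the units of the state.
- status.sense(): the state, without advancing time (a new reading comes with each control period).
- optics.read_camera(name): name is "scene" or "top" or "wrist"; returns the picture (420x560x3 uint8, red, green, blue); there is no depth.
- optics.camera_params(name): a dict with "fx", "fy", "cx", "cy" (pixels), "cam_to_world" (4x4, takes a point from camera to world coordinates). Camera axes: x right, y up, looking along -z (the intrinsics and any distortion apply to the point x, -y, -z); pixel columns grow to the right and rows downward; lengths in m; the calibration is good to about 2 mm. The wrist camera is an equidistant fisheye: a pixel r from the principal point sees the ray r / f radians off the axis. A picture is of the moment at which its call begins: read the wrist's pose just before it. camera_params takes no time and is no camera call; for the wrist camera it gives the pose at the moment of the call.
- robot.finish_job(): hands the job in; it is judged then, once.
The state is a dict: "time": time; "q": joint angles; "joint_velocities": joint speeds; "effort": joint torques, N m; "position": TCP position; "orientation": TCP orientation; "ft_force": force on the tool from outside, world axes, zero at the start; "wrist_torque": the same for the moment, N m; "gripper_width": finger opening in m; "grip_force": force on a finger pad.
Only numpy, scipy, OpenCV 4.12 (cv2) and the standard library are available. Lean on these libraries where they do the work, as an engineer would, in place of code of your own. Each camera call takes 0.05 s, during which the arm holds its last target. There are 200 camera calls.

TASK

Set up the next frame of the stop-motion shot: push the bird's turntable one stop round anticlockwise (seen from above), and turn the lamp dimmer's pointer switch up from off by exactly three clicks clockwise. Leave both resting properly in their clicks, and do not disturb the bottle and jars.

Things in the scene. Friction and masses are not known exactly. Their poses are not given: they have to be found in the camera images.
- selector (a joint): Angle of the dimmer's pointer switch (rad), growing clockwise seen from above. It clicks every 30 degrees (0.524 rad): 8 positions, 0 (off) to 3.67, with end stops just beyond. It starts at off, 0; three clicks on is 1.571. About 0.1 N m takes it out of a click; past half-way it snaps forward into the next one by itself.
- dimmer: Lamp dimmer: a grey box 150 x 150 mm and 60 mm high, fixed to the table, with the black pointer switch in the middle of its top and a black tick mark at each of the 8 click positions, 56 mm from the switch's axis. The box may stand turned to any side. Origin: middle of its underside; z up.
- selector_axis (a point): Point on the switch's vertical turning axis, 97 mm above the table, at the top of its handle: an upright black bar 12 mm thick, 28 mm high (69 to 97 mm above the table) and 62 mm long, from 16 mm behind the axis to 46 mm in front (the pointer, white line on top), on a black disc of 22 mm radius (61 to 69 mm up). Push the bar's side with closed fingers, or pinch it.
- pointer_tip (a point): Middle of the outer end of the pointer, at the top of the handle, 46 mm from the axis; it turns with the switch, so from selector_axis to here is the pointer's direction.
- turntable (a joint): Angle of the turntable (rad), growing anticlockwise seen from above. It has a stop (detent) every 60 degrees (1.047 rad) and starts resting in the stop at 0; the next one anticlockwise is at 1.047. About 0.2 N m takes it out of a stop; past half-way to the next it snaps forward into that one by itself.
- turntable_hub (a point): Middle of the turntable on its upper face, 47 mm above the table. The turntable is a plywood disc of 125 mm radius on a steel foot fixed to the table. A small grey bird puppet, up to 30 mm from the middle (its beak and tail 41 mm) and reaching 166 mm above the table, is screwed down in the middle.
- post_0 (a point): Top of one of the turntable's six upright steel posts: each 12 mm thick, standing 35 mm high on the disc (47 to 82 mm above the table), 110 mm from the middle and 60 degrees apart, turning with the disc. The bird's beak points to this one. Push any post sideways to turn the disc.
- glue_mid (a point): Middle (80 mm up) of a white glue bottle, 60 mm thick and 160 mm high, standing loose on the table. Bystander.
- paint_jar_mid (a point): Middle (35 mm up) of a brown paint jar, 60 mm thick and 70 mm high, standing loose. Bystander.
- varnish_jar_mid (a point): Middle (42 mm up) of a glass varnish jar, 64 mm thick and 85 mm high, standing loose. Bystander.
There are look-alikes about, which are no part of the job. What is meant by the dimmer is not purple, and is the smaller of those in its own colour.

How it is judged:
At the end, for the whole second after the job is handed in: The pointer switch rests in the third click clockwise from off (1.571 rad), within about 7 degrees; the turntable rests in the next stop anticlockwise (1.047 rad), within about 5 degrees; both are still; the bottle and jars have not been pushed more than 30 mm (value of joint selector between 1.45 and 1.69 rad and value of joint turntable between 0.957 and 1.137 rad and velocity of joint selector between -0.05 and 0.05 rad/s and velocity of joint turntable between -0.05 and 0.05 rad/s); the robot touches nothing.
It fails at once if the glue bottle was pushed more than 30 mm (distance of glue_mid from where it was at the start of the episode above 0.03 m).
It fails at once if the paint jar was pushed more than 30 mm (distance of paint_jar_mid from where it was at the start of the episode above 0.03 m).
It fails at once if the varnish jar was pushed more than 30 mm (distance of varnish_jar_mid from where it was at the start of the episode above 0.03 m).
It also fails if it takes over 50 s, if anything falls off the work surface, if the arm or the gripper's body presses on something with over 40 N, if the wrist force passes 120 N, or if a joint passes its speed limit or range.

## Working session

There is one attempt and no reset: what is moved stays moved. The work goes in short steps, Python scripts to look and compute and a shell command to move; the robot and the scene stay as the last step left them, time stands still between calls to the robot, and variables do not carry over. Pictures are saved under pics/ and viewed, at most 10 in all, crops included, and the job is handed in when it is done.

```bash
mkdir -p pics
python3 - <<'E'
from station import status, optics
import cv2, numpy as np
print(status.sense())
for n in("top","scene"):
    im=optics.read_camera(n); cv2.imwrite(f"pics/{n}0.png",cv2.resize(im[:,:,::-1],(800,600),interpolation=cv2.INTER_CUBIC))
    p=optics.camera_params(n);print(n,{k:np.round(v,4).tolist() if not isinstance(v,str) else v for k,v in p.items()})
E
```

```text
{'time': 0.0, 'q': array([-1.49130715e+00,  3.81216604e-01,  1.29824663e+00,  1.20855773e-05,
        1.46360429e+00, -2.15293860e-01]), 'joint_velocities': array([-0.00095292,  0.00034375,  0.00065245, -0.00172765,  0.0002877 ,
       -0.00080395]), 'effort': array([ 1.15179955e-03, -4.48455226e+01, -2.31277084e+01, -1.71426987e-04,
        4.73588487e-03,  2.18449651e-05]), 'position': array([ 0.15978112, -0.52608919,  0.3033054 ]), 'orientation': array([ 9.89157347e-01,  1.46857750e-01,  5.60288655e-05, -7.35327807e-04]), 'ft_force': array([ 0.02987506, -0.40774883,  0.10109672]), 'wrist_torque': array([0.01297325, 0.0095771 , 0.0127413 ]), 'grip_force': 0.0, 'gripper_width': 0.08552183618231526}
top {'fx': 525.017, 'fy': 525.017, 'cx': 287.3183, 'cy': 207.564, 'cam_to_world': [[0.0034, 0.986, -0.1666, 0.2202], [-1.0, 0.0031, -0.0022, 0.1697], [-0.0017, 0.1666, 0.986, 1.7464], [0.0, 0.0, 0.0, 1.0]]}
scene {'fx': 390.0915, 'fy': 390.0915, 'cx': 285.0655, 'cy': 210.4546, 'cam_to_world': [[0.1243, -0.5408, 0.8319, 1.4652], [0.9922, 0.0784, -0.0973, 0.0694], [-0.0127, 0.8375, 0.5463, 0.7506], [0.0, 0.0, 0.0, 1.0]]}
```

View pics/top0.png

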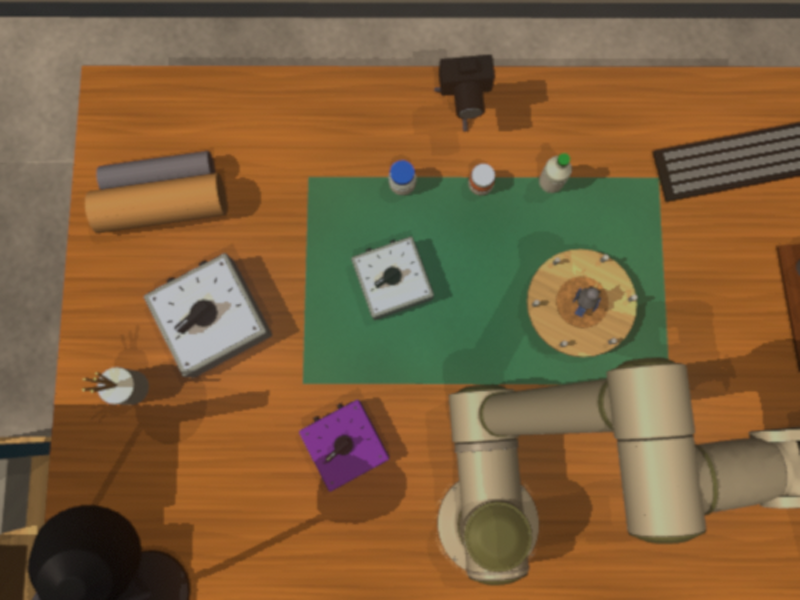

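View pics/scene0.png

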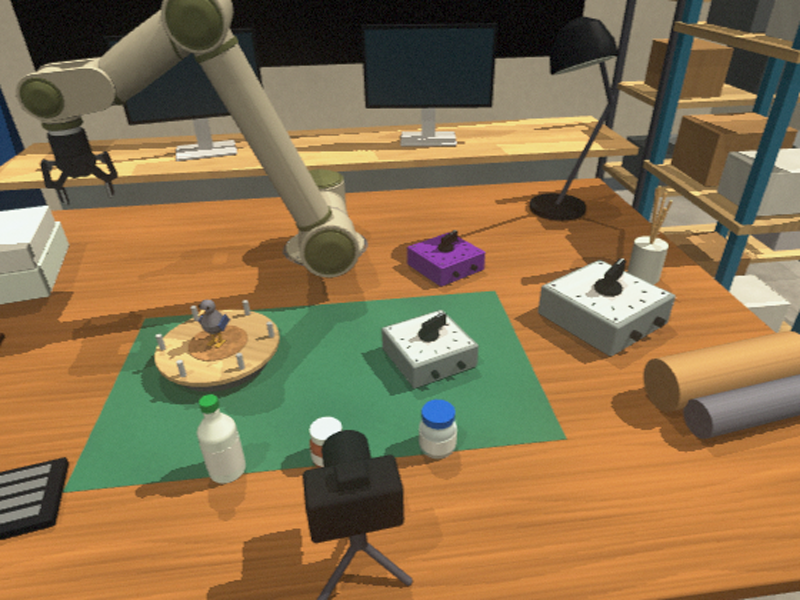

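The top view shows the small grey dimmer at about (392,277), with its pointer toward lower-left at (377,285). The turntable is at (583,302), with posts at (559,262), (605,258), (633,298), (615,341), (567,344) and (537,303). The jars and bottle are along the top at (402,177), (482,178) and (556,173). Next I'll enlarge the dimmer and turntable.

```bash
cat > h.py <<'E'
from station import status, optics
import cv2, numpy as np
def ray(n,u,v,z):
    p=optics.camera_params(n);M=np.array(p["cam_to_world"])
    d=M[:3,:3]@np.array([(u-p["cx"])/p["fx"],-(v-p["cy"])/p["fy"],-1]);o=M[:3,3]
    return np.round(o+d*(z-o[2])/d[2],4)
def proj(n,P):
    p=optics.camera_params(n);M=np.array(p["cam_to_world"]);c=M[:3,:3].T@(np.array(P)-M[:3,3])
    return np.round([p["cx"]+p["fx"]*c[0]/-c[2],p["cy"]-p["fy"]*c[1]/-c[2]],1)
E
python3 - <<'E'
from h import *
im=optics.read_camera("top")[:,:,::-1]
a=cv2.resize(im[160:230,240:310],(560,560),interpolation=cv2.INTER_CUBIC)[:, :400*560//400][:, :]
a=cv2.resize(im[160:230,242:308],None,fx=6,fy=6,interpolation=cv2.INTER_CUBIC)
b=cv2.resize(im[165:258,363:453],None,fx=4.5,fy=4.5,interpolation=cv2.INTER_CUBIC)
c=np.zeros((420,801,3),np.uint8);c[:420,:396]=a;c[:418,396:801]=b[:418]
cv2.imwrite("pics/crop0.png",c[:,:800])
for n,(u,v),z in [("dim",(392,277),.097),("tip",(377,285),.097),("dimbox",(392,277),.06),("hub",(583,302),.047),("glue",(554,176),.12),("paint",(482,175),.07),("varn",(402,172),.085)]:
    print(n,ray("top",u*.7,v*.7,z))
for p in [(559,262),(605,258),(633,298),(615,341),(567,344),(537,303)]: print(ray("top",p[0]*.7,p[1]*.7,.082))
E
```

```text
dim [0.5431 0.2149 0.097 ]
tip [0.5247 0.2483 0.097 ]
dimbox [0.5503 0.2159 0.06  ]
hub [ 0.4958 -0.2224  0.047 ]
glue [ 0.7722 -0.1501  0.12  ]
paint [0.7911 0.0077 0.07  ]
varn [0.7927 0.1939 0.085 ]
[ 0.5818 -0.1631  0.082 ]
[ 0.5914 -0.2678  0.082 ]
[ 0.4996 -0.327   0.082 ]
[ 0.4023 -0.2825  0.082 ]
[ 0.3953 -0.1754  0.082 ]
[ 0.4875 -0.1109  0.082 ]
```

View pics/crop0.png

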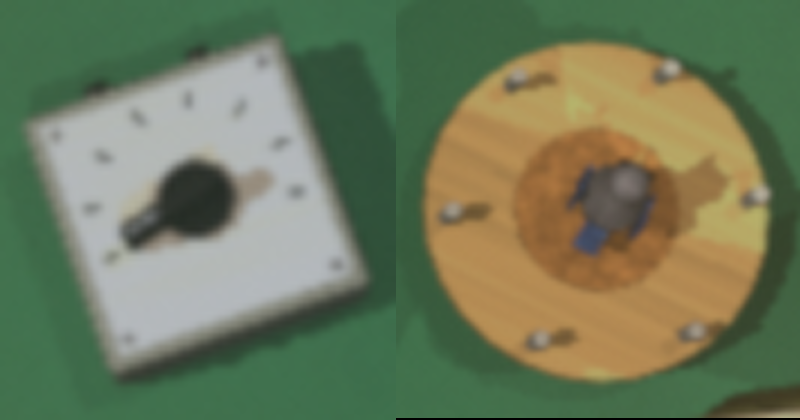

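In the crop, the dimmer's bar points down-left at tick (112,257), which is off. The ticks run clockwise through (92,208), (102,156), (138,118), (188,98), (239,107) and (282,142) to (297,190). The posts are all visible.

Run:
```python
from h import *
from scipy.optimize import least_squares as ls
T=np.array([ray("top",242+u/6,160+v/6,.0605)[:2] for u,v in [(112,257),(92,208),(102,156),(138,118),(188,98),(239,107),(282,142),(297,190)]])
P=np.array([ray("top",363+(u-396)/4.5,165+v/4.5,.082)[:2] for u,v in [(512,80),(668,70),(761,195),(690,330),(537,340),(449,211)]])
for A,R,s in((T,.056,-np.pi/6),(P,.11,-np.pi/3)):
    k=np.arange(len(A))
    f=lambda p:(A-np.c_[p[0]+R*np.cos(p[2]+s*k),p[1]+R*np.sin(p[2]+s*k)]).ravel()
    r=min((ls(f,[*A.mean(0),a]) for a in(0,1.5,3,-1.5)),key=lambda r:r.cost)
    print(r.x[:2],np.degrees(r.x[2]),np.abs(f(r.x)).max())
    print(np.c_[r.x[0]+R*np.cos(r.x[2]+s*k),r.x[1]+R*np.sin(r.x[2]+s*k)].round(3).tolist())
    if R<.1: print("tip seen",ray("top",242+135/6,160+237/6,.097))
```

```text
[0.55273415 0.21513687] 125.13588584631279 0.0011406634229882417
[[0.521, 0.261], [0.548, 0.271], [0.576, 0.266], [0.599, 0.247], [0.609, 0.22], [0.604, 0.192], [0.585, 0.169], [0.558, 0.159]]
tip seen [0.5248 0.2464 0.097 ]
[ 0.49395    -0.21721667] 33.262542761755675 0.0032616173870385623
[[0.586, -0.157], [0.592, -0.267], [0.5, -0.327], [0.402, -0.278], [0.396, -0.168], [0.488, -0.107]]
```

```bash
python3 -m jog '[[0.03,0.02,0,0,0,0],[0.03,0.02,0,0,0,0],[0.03,0.02,0,0,0,-0.5],[0.03,0.02,0,0,0,-0.5],[0.03,0.02,0,0,0,-0.5],[0.03,0.02,0,0,0,-0.5],[0.03,0.02,0,0,0,0],[0.03,0.02,0,0,0,0],[0.03,0.02,0,0,0,0],[0.03,0.02,0,0,0,0]]' 1 40; python3 -m jog '[[0,0,0,0,0,0],[0,0,0,0,0,0]]'
```

```text
time: 1.15
position: [0.4609, -0.3252, 0.3037]
orientation: [0.998, 0.06, -0.0, -0.0]
ft_force: [-0.3, -0.2, -0.3]
gripper_width: 0.0002
grip_force: 0.0
time: 1.35
position: [0.46, -0.3259, 0.3036]
orientation: [0.998, 0.061, -0.0, -0.0]
ft_force: [-0.9, -0.3, 0.3]
gripper_width: -0.0
grip_force: 0.0
```

```bash
python3 -m jog '[[0,-0.002,-0.04,0,0,0],[0,-0.002,-0.04,0,0,0],[0,0,-0.04,0,0,0],[0,0,-0.03,0,0,0],[0,0,-0.016,0,0,0],[0,0,0,0,0,0],[0,0,0,0,0,0]]'
python3 - <<'E'
from h import *
im=optics.read_camera("top")[:,:,::-1]; a=cv2.resize(im[165:265,355:455],(400,400),interpolation=cv2.INTER_CUBIC)
w=optics.read_camera("wrist")[:,:,::-1]; c=np.zeros((400,800,3),np.uint8);c[:,:400]=a;c[:300,400:]=cv2.resize(w,(400,300));cv2.imwrite("pics/p1.png",c)
E
```

```text
time: 2.05
position: [0.4594, -0.3311, 0.1385]
orientation: [0.998, 0.06, 0.0, 0.0]
ft_force: [0.0, 0.1, 1.0]
gripper_width: -0.0001
grip_force: 0.0
```

View pics/p1.png

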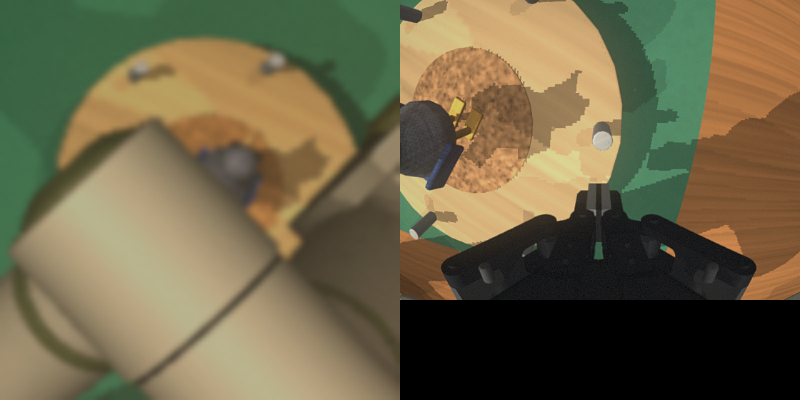

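The wrist view shows the post straight ahead of the closed fingertips (post at (602,140), fingers at (597,190)), and the bird well to the left. I'll push along the arc.

```bash
python3 -m jog '[[0.011,0.0015,-0.003,0,0,0],[0.011,0.0015,-0.002,0,0,0],[0.01,0,0,0,0,1],[0.01,0,0,0,0,1],[0.0095,0.0015,0,0,0,1],[0.0095,0.0015,0,0,0,1],[0.009,0.003,0,0,0,1],[0.009,0.003,0,0,0,1],[0.0085,0.0047,0,0,0,1],[0.0085,0.0047,0,0,0,1]]'; python3 -m jog '[[0.0076,0.006,0,0,0,1],[0.0076,0.006,0,0,0,1],[0,0,0,0,0,0],[0,0,0,0,0,0]]'; python3 -m jog '[[-0.013,-0.010,0,0,0,0],[-0.013,-0.010,0,0,0,0],[0,0,0.03,0,0,0],[0,0,0.04,0,0,0],[0,0,0.05,0,0,0],[0,0,0.05,0,0,0]]'
```

```text
time: 3.15
position: [0.5571, -0.3083, 0.133]
orientation: [0.917, 0.4, 0.0, 0.0]
ft_force: [-1.8, 0.9, -0.4]
gripper_width: 0.0
grip_force: 0.0
time: 3.55
position: [0.5714, -0.2966, 0.1329]
orientation: [0.88, 0.476, -0.0, 0.0]
ft_force: [-0.1, -0.4, -0.4]
gripper_width: -0.0
grip_force: 0.0
time: 4.15
position: [0.5433, -0.318, 0.3047]
orientation: [0.88, 0.475, -0.0, -0.0]
ft_force: [0.0, -1.2, -0.0]
gripper_width: 0.0001
grip_force: 0.0
```

```bash
python3 -m jog '[[0,0.04,0,0,0,1],[0,0.04,0,0,0,1],[0,0.04,0,0,0,1],[0,0.04,0,0,0,1],[0,0.04,0,0,0,1],[0,0.04,0,0,0,1],[0,0.04,0,0,0,1]]' 0 20; python3 -m jog '[[0,0.04,0,0,0,1],[0,0.04,0,0,0,1],[0,0.04,0,0,0,1],[0,0.04,0,0,0,1],[0,0.04,0,0,0,1],[0,0.04,0,0,0,1],[-0.009,0.04,0,0,0,1]]';python3 -m jog '[[0,0,-0.03,0,0,0],[0,0,-0.03,0,0,0],[0,0,0,0,0,0],[0,0,0,0,0,0]]';  python3 - <<'E'
from h import *
from scipy.spatial.transform import Rotation as R
s=status.sense();print(s['q'],R.from_quat(s['orientation']).as_matrix().round(3))
im=optics.read_camera("top")[:,:,::-1]; a=cv2.resize(im[165:258,363:453],(400,400),interpolation=cv2.INTER_CUBIC)
w=optics.read_camera("wrist")[:,:,::-1]; c=np.zeros((420,800,3),np.uint8);c[:400,:320]=a[:,:320];c[:360,320:]=cv2.resize(w,(480,360));cv2.imwrite("pics/p2.png",c)
for r,z in((0,.097),(.046,.097)):
  pass
p=optics.camera_params("wrist");M=np.array(p["cam_to_world"])
def pw(P):
  c=M[:3,:3].T@(np.array(P)-M[:3,3]);x,y,z=c[0],-c[1],-c[2];t=np.arctan2(np.hypot(x,y),z);h=np.hypot(x,y)
  return np.array([p["cx"]+p["fx"]*t*x/h,p["cy"]+p["fy"]*t*y/h])/560*480+[320,0]
print(pw([.553,.215,.097]),pw([.5266,.2527,.097]))
E
```

```text
time: 4.85
position: [0.544, -0.0368, 0.303]
orientation: [0.695, 0.719, -0.0, 0.0]
ft_force: [0.8, -0.5, 0.5]
gripper_width: 0.0428
grip_force: 0.0
time: 5.55
position: [0.5364, 0.2429, 0.3027]
orientation: [0.447, 0.895, -0.0, 0.0]
ft_force: [0.5, -0.4, -0.5]
gripper_width: 0.0427
grip_force: 0.0
time: 5.95
position: [0.5364, 0.242, 0.2437]
orientation: [0.448, 0.894, -0.0, 0.0]
ft_force: [0.9, -0.3, 1.4]
gripper_width: 0.0425
grip_force: 0.0
[ 2.22765320e-01  4.94999881e-01  1.28672463e+00 -1.24567989e-04
  1.35982919e+00 -4.19265825e-01] [[-0.599  0.801  0.   ]
 [ 0.801  0.599 -0.   ]
 [-0.    -0.    -1.   ]]
[554.84049346 226.81341374] [556.42965224 175.10925136]
```

View pics/p2.png

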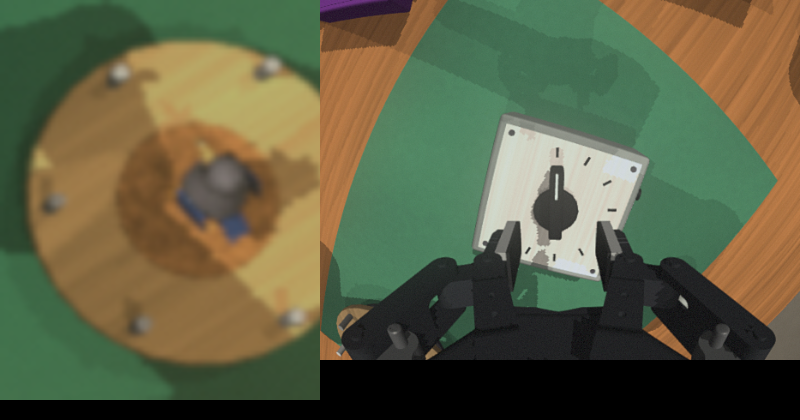

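The turntable has turned one stop: the bird's tail went round by about 60° and the posts are on stops again. In the wrist view the pointer is at off (tip at (557,167), axis near (556,215)), a few mm from my prediction. I'll refine the axis from the ticks.

```bash
cat >> h.py <<'E'
def wray(u,v,z):
    p=optics.camera_params("wrist");M=np.array(p["cam_to_world"]);a,b=(u-p["cx"])/p["fx"],(v-p["cy"])/p["fy"];r=np.hypot(a,b)
    d=M[:3,:3]@np.array([np.sin(r)*a/r,-np.sin(r)*b/r,-np.cos(r)]);o=M[:3,3];return (o+d*(z-o[2])/d[2])[:2]
E
python3 - <<'E'
from h import *
from scipy.optimize import least_squares as ls
k=np.array([0,1,2,3,5,6,7])
A=np.array([wray((u-320)*560/480,v*560/480,.0605) for u,v in [(557.5,152),(587.5,161),(607,183),(612.5,210),(581,255),(554,257.5),(528,250)]])
f=lambda p:(A-np.c_[p[0]+.056*np.cos(p[2]-k*np.pi/6),p[1]+.056*np.sin(p[2]-k*np.pi/6)]).ravel()
r=ls(f,[.553,.215,2.2]);print(r.x[:2],np.degrees(r.x[2]),f(r.x).round(3))
print(wray((557-320)*560/480,167*560/480,.097),optics.camera_params("wrist")["cam_to_world"])
E
```

```text
[0.55266056 0.21663644] 124.82451884198537 [-0.001  0.    -0.     0.001 -0.001  0.    -0.     0.001  0.002 -0.003
 -0.     0.    -0.     0.001]
[0.52294915 0.25835496] [[ 0.80057719 -0.57271016 -0.17629307  0.49165111]
 [ 0.59921968  0.76683118  0.23001243  0.30032942]
 [ 0.00345657 -0.28978098  0.95708674  0.31347344]
 [ 0.          0.          0.          1.        ]]
```

The axis is confirmed at (0.5527, 0.216), pointing at 125°. I'll descend and pinch the bar.

```bash
python3 -m jog '[[-0.002,0,-0.03,0,0,-0.3],[0,0,-0.03,0,0,0],[0,0,-0.025,0,0,0],[0,0,-0.013,0,0,0],[0,0,0,0,0,0],[0,0,0,0,0,0]]'; python3 -m jog '[[0,0,0,0,0,0],[0,0,0,0,0,0],[0,0,0,0,0,0],[0,0,0,0,0,0],[0,0,0,0,0,0]]' 1 20
```

```text
time: 6.65
position: [0.5347, 0.2431, 0.1464]
orientation: [0.459, 0.889, 0.001, 0.001]
ft_force: [0.6, -0.3, -0.5]
gripper_width: 0.0428
grip_force: 0.0
time: 7.15
position: [0.5342, 0.2431, 0.146]
orientation: [0.459, 0.889, 0.0, 0.001]
ft_force: [-2.5, -0.5, 5.4]
gripper_width: 0.0117
grip_force: 26.2
```

```bash
python3 -m jog '[[0.0025,0.0014,0,0,0,-1],[0.0025,0.0014,0,0,0,-1],[0.0027,0.001,0,0,0,-1],[0.0027,0.001,0,0,0,-1],[0.0028,0.0005,0,0,0,-1],[0.0028,0.0005,0,0,0,-1],[0.0029,0,0,0,0,-1],[0.0029,0,0,0,0,-1]]'; python3 -m jog '[[0.0028,-0.0005,0,0,0,-1],[0.0028,-0.0005,0,0,0,-1],[0.0027,-0.001,0,0,0,-1],[0.0027,-0.001,0,0,0,-1],[0.0025,-0.0014,0,0,0,-1],[0.0025,-0.0014,0,0,0,-1],[0.0022,-0.0018,0,0,0,-1],[0.0022,-0.0018,0,0,0,-1],[0.0018,-0.0022,0,0,0,-1],[0.0018,-0.0022,0,0,0,-1]]'; python3 -m jog '[[0,0,0,0,0,0],[0,0,0,0,0,0],[0,0,0,0,0,0]]'
```

```text
time: 7.95
position: [0.5554, 0.2489, 0.146]
orientation: [0.736, 0.677, -0.0, -0.0]
ft_force: [-4.9, -2.8, 7.8]
gripper_width: 0.0116
grip_force: 26.5
time: 8.95
position: [0.5787, 0.2354, 0.1459]
orientation: [0.953, 0.302, -0.001, -0.0]
ft_force: [-7.8, 1.6, 10.4]
gripper_width: 0.0116
grip_force: 26.7
time: 9.25
position: [0.5786, 0.2354, 0.1459]
orientation: [0.953, 0.304, -0.001, -0.0]
ft_force: [-7.7, 0.1, 9.3]
gripper_width: 0.0116
grip_force: 26.7
```

```bash
python3 -m jog '[[0,0,0,0,0,0],[0,0,0,0,0,0],[0,0,0,0,0,0],[0,0,0,0,0,0]]' 0 20; python3 -m jog '[[0,0,0.02,0,0,0],[0,0,0.03,0,0,0],[0,0,0.04,0,0,0],[0,0,0.04,0,0,0],[-0.04,0,0.02,0,0,0],[-0.04,0,0,0,0,0],[-0.04,0,0,0,0,0],[-0.04,0,0,0,0,0],[0,0,0,0,0,0],[0,0,0,0,0,0]]'
python3 - <<'E'
from h import *
im=optics.read_camera("top")[:,:,::-1]
w=optics.read_camera("wrist")[:,:,::-1]; c=np.zeros((420,800,3),np.uint8);c[:400,:400]=cv2.resize(im[165:258,363:456],(400,400),interpolation=cv2.INTER_CUBIC);c[:300,400:]=cv2.resize(w,(400,300));cv2.imwrite("pics/p3.png",c)
E
```

```text
time: 9.65
position: [0.5799, 0.2351, 0.1448]
orientation: [0.953, 0.304, 0.0, 0.0]
ft_force: [0.9, -0.0, 0.1]
gripper_width: 0.0422
grip_force: 0.0
time: 10.65
position: [0.4196, 0.2352, 0.2954]
orientation: [0.953, 0.304, 0.001, 0.0]
ft_force: [0.6, 0.8, 0.5]
gripper_width: 0.0425
grip_force: 0.0
```

View pics/p3.png

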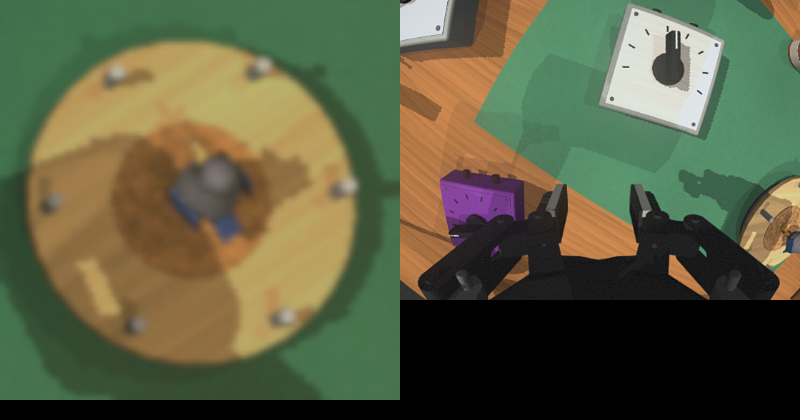

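The pointer now lines up with the fourth tick, with three ticks before it at (626,66), (631,46) and (647,31), so it is three clicks from off. The turntable's posts are back on their stop positions, and the bird has turned about 60° anticlockwise.

```bash
python3 -c "
from station import robot
print(robot.finish_job())"
```

```text
the job is handed in; nothing more can be done
None
```

The job is handed in: in the final pictures the turntable sits one stop anticlockwise and the dimmer pointer three clicks clockwise from off, and the arm never went near the bottle or jars; no verdict was returned.

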